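# Load the dry block and hold the reference probe at its shallow mark

### The arm

A 6-joint arm with a two-finger parallel gripper is mounted at the origin on a cart in front of the work surface, level with it; the furniture and walls round the work are solid. World frame = base frame: x ahead of the robot, y to its left, z up, the work surface at z = 0. Lengths are in m, angles in rad, forces in N, time in s.
With the tool pointing down it reaches from about 0.35 to 0.775 m from the base axis. Payload 7.3 kg.
Tool frame: the origin (TCP) lies on the centre line of the jaws, within the pads' length; the fingertips stand 25 mm ahead of it and the grasp point (between the pads) lies 6 mm ahead of it; z points along the fingers, y is the line along which they close (so a half turn about z gives the same grasp; the last joint's range is limited). The gripper opens to 92 mm and grips with 3 to 60 N. Pads are 19 mm wide; open, the fingers measure 130 mm over their backs; the gripper's body (75 mm by 190 mm) begins 47 mm behind the grasp point.
Start: joints at [-0.146, 0.342, 1.524, -0, 1.275, -0.146], TCP at [0.525, 0, 0.252] pointing down, gripper open.
Joint ranges: [-2.53, 2.53], [-0.77, 2.02], [0.04, 2.7], [-1, 4.14], [0.28, 2.66], [-3.11, 3.11]. Speed limits (rad/s): [2.57, 2.57, 3.14, 3.14, 3.14, 3.14].

### API

Orientations are given as [roll, pitch, yaw] about the fixed x, y, z axes, in that order (R = Rz(yaw) Ry(pitch) Rx(roll)).
In Python, from cell import status, read_camera, camera_info, ticket, models gives the robot as it stands.
- The arm moves only by the tool send_rows, never from a script. Its argument "plan" is a list of rows, each an object with "offset": the shift along the tool's x, y, z in mm, a list of three; "yaw": the turn about the tool's z in rad. In form: [{"offset": [dx, dy, dz], "yaw": yaw}, ...]. A call has 1 to 20 rows; each row shifts and turns the commanded pose from where the row before left it, along the tool's axes as they then stand; what a row does not reach is not made up. A row lasts 1/10 s, in which the tool goes at most 50 mm and 8.59 degrees, less where a joint would pass 70% of its speed; a pose out of reach is approached as far as the arm can. A call is refused whole if a number of a shift passes 50 or a number of a turn 0.15, either way. A call with a gripper value outside its range is refused whole. "hand" is the closure, from 0 (fully open) to 1 (shut), set as the call begins (left out, the last holds). The fingers move at their own pace and stop on an object; "squeeze" is the grip in N (left out, the last holds). Time passes only in rows, so rows that do not move let the fingers close. It gives the time, the measured TCP pose, the force, the opening and the grip force at its end, in the units of the state.
- status.observe(): the state, without advancing time (a new reading comes with each control period).
- read_camera(name): name is "scene" or "side" or "wrist"; returns the picture (400x640x3 uint8, red, green, blue); there is no depth.
- camera_info(name): a dict with "vfov" (degrees; the focal length in pixels is half the picture's height over the tangent of half this angle, whatever the lens; pixels are square), "cx", "cy" (the principal point, pixels), "origin" and "attitude" of the camera in the world. Camera axes: x right, y down, z forward; pixel columns grow to the right and rows downward; lengths in m; the calibration is good to about 2 mm. A picture is of the moment at which its call begins: read the wrist's pose just before it. camera_info takes no time and is no camera call; for the wrist camera it gives the pose at the moment of the call.
- ticket.hand_in(): hands the job in; it is judged then, once.
Trained networks look in the newest picture that a camera, given by its name, has taken for a name from the list of things; names that differ only in an ending like _2 or _b are one class to them, and where a whole thing is asked for, a point or a joint stands for the part that bears it (a point fixed in the world has none). Each returns a list of dicts, best first, with "conf" (0 to 1); they miss things now and then, are a little off and sometimes report something else, mostly with a low value. They report only what shows in the picture. A call takes as long as a camera call. They do not tell look-alikes from the thing itself.
- models.regions_of(camera, label): "mask" (400x640 bool, what is visible of it) and "extent" ([left, top, right, bottom] in pixels, round what is visible of it).
The state is a dict: "time": time; "qpos": joint angles; "qvel": joint speeds; "joint_efforts": joint torques, N m; "tool_pos": TCP position; "tool_rot": TCP orientation; "contact_force": force on the tool from outside, world axes, zero at the start; "torque": the same for the moment, N m; "opening": finger opening in m; "grip_force": force on a finger pad.
Only numpy, scipy, OpenCV 4.12 (cv2) and the standard library are available. Lean on these libraries where they do the work, as an engineer would, in place of code of your own. Each camera call takes 0.05 s, during which the arm holds its last target. There are 200 camera calls.

### The job

For a two-depth check of the blue and silver-white dry block, take the white test tube out of the blue rack, lower it gently (do not drop it) into the empty well of the block until it stands on the bottom, and let go of it. Then take the steel reference probe by its black handle and draw it straight up, without tilting or forcing it, until the whole red band has just come out of the bore while the green band below it is still hidden inside; finish still holding the probe there in the gripper. Do not pull the probe right out, and leave the stopper, the petri dish and the roll of tape where they are.

Things in the scene. Friction and masses are not known exactly. Their poses are not given: they have to be found in the camera images.
- block: Dry block, fixed: silver-white block 100 x 160 mm on a blue plinth 120 x 180 mm, blue front panel on its -x side, flat top 93 mm above the bench. Two straight vertical blind holes 62 mm deep, no lead-in: snug probe bore 15 mm wide, 45 mm to +y of the centre; tube well 22 mm wide, 45 mm to -y. Origin: centre of the underside; z up, y along the long side.
- bore_mouth (a point): Centre of the mouth of the probe bore, on the block's top face.
- bore_floor (a point): Centre of the floor of the probe bore, 62 mm below its mouth.
- well_mouth (a point): Centre of the mouth of the empty tube well, on the block's top face.
- well_floor (a point): Centre of the floor of the tube well, 62 mm below its mouth; the seated tube stands up 38 mm above the block's top.
- probe: Loose steel probe, about 0.18 kg, standing on the bore's floor: rod 14 mm thick, 76 mm long, then a black handle 22 mm thick, 42 mm long. Bands, hidden at first: green 8 to 16 mm, red 30 to 38 mm above the tip. Only weight and rubbing resist the pull. To rise 32 mm (red just out) to 46 mm (green about to show). Origin: centre of the tip; z along the rod, up.
- probe_handle (a point): Middle of the probe's black handle, on the axis, 97 mm above the tip, 35 mm above the block's top at the start.
- red_lower_edge (a point): Point on the probe's axis at the lower edge of the red band, 30 mm above the tip; at the wanted place it is 0 to 14 mm above the bore mouth.
- tube: White test tube, loose, 17 mm thick, 100 mm long, about 0.02 kg, standing upright in the rack with 35 mm of it above the rack's top; it fits its cell with under 1 mm play. Origin: centre of its lower end; z along the tube, up.
- tube_top (a point): Centre of the tube's upper end, 100 mm above its origin.
- rack: Blue open-grid tube rack, fixed to the bench, 46 x 166 mm, 70 mm high at its two end plates, upper grid 68 mm high, 3 mm floor plate, two rows of 20 mm cells. Origin: centre of the underside; z up; its long side runs 0.10 rad anticlockwise of its own y axis.
- stopper: Orange-brown rubber stopper, 31 mm wide, 28 mm high, loose bystander behind the block. Origin: centre of the underside.
- petri_dish: Closed clear petri dish, 60 mm wide, 14 mm high, loose bystander behind the block. Origin: centre of the underside.
- tape_roll: Roll of beige tape lying flat, 86 mm wide, 19 mm high, loose bystander behind the block. Origin: centre of the underside.
Things that resemble listed ones, but are neither listed nor needed, are in the scene too. What is meant by the block is not brown, and is the larger of those in its own colour.

How it is judged:
By the outcome, as a careful person would: the job done as asked, in the order asked, and still so for the second after the job is handed in, while the arm keeps its last pose, push and grip.
It also fails if it takes over 58 s, if anything falls off the work surface, if the arm or the gripper's body presses on something with over 40 N, if the wrist force passes 120 N, or if a joint passes its speed limit or range.

## Working session

There is one attempt and no reset: what is moved stays moved. The work goes in short steps, Python scripts to look and compute and a tool call to move; the robot and the scene stay as the last step left them, time stands still between calls to the robot, and variables do not carry over. Pictures are saved under pics/ and viewed, at most 10 in all, crops included, and the job is handed in when it is done.

Besides the shell and the picture viewer there is one more tool, called after "Request:" as name([rows], argument=value, ...), one row to a line, values as JSON. send_rows: Moves the arm, as the interface text tells. Its arguments: {"type":"object","properties":{"plan":{"type":"array"},"hand":{"type":"number"},"squeeze":{"type":"number"}},"required":["plan"]}

```bash
mkdir -p pics
cat > h.py <<'E'
import numpy as np, cv2
from cell import status, read_camera, camera_info, models
from scipy.spatial.transform import Rotation as Ro
def att(ci):
    a=np.array(ci["attitude"],float)
    return a if a.shape==(3,3) else Ro.from_euler('xyz',a).as_matrix()
def F(ci): return 200/np.tan(np.radians(ci["vfov"])/2)
def proj(ci,p):
    c=att(ci).T@(np.array(p)-np.array(ci["origin"])); return np.array([ci["cx"]+F(ci)*c[0]/c[2],ci["cy"]+F(ci)*c[1]/c[2]])
def ray(ci,u,v):
    d=att(ci)@np.array([(u-ci["cx"])/F(ci),(v-ci["cy"])/F(ci),1]); return np.array(ci["origin"]),d/np.linalg.norm(d)
def atz(ci,u,v,z):
    o,d=ray(ci,u,v); return o+d*(z-o[2])/d[2]
def tri(rs):
    A=0;b=0
    for o,d in rs:
        P=np.eye(3)-np.outer(d,d);A=A+P;b=b+P@o
    return np.linalg.solve(A,b)
def snap(cam,name=None):
    ci=camera_info(cam);im=read_camera(cam)
    if name: cv2.imwrite(f"pics/{name}.png",im[:,:,::-1])
    return ci,im
E
python3 - <<'E'
from h import *
for c in["scene","side","wrist"]:
    ci,im=snap(c,c+"0"); print(c,ci)
    for l in["block","probe","tube","rack"]:
        for r in models.regions_of(c,l)[:3]:
            m=r["mask"];ys,xs=np.where(m);print(c,l,round(r["conf"],2),r["extent"],xs.mean().round(1),ys.mean().round(1),m.sum())
print(status.observe())
a=[cv2.imread(f"pics/{c}0.png") for c in("scene","side")]
E
```

```text
scene {'vfov': 57.585414027221695, 'cx': 325.41929736787085, 'cy': 194.16699699322714, 'origin': array([0.09703633, 0.63432961, 0.96116704]), 'attitude': array([-2.36138991, -0.00677482, -2.54572403])}
scene block 0.96 [345.5, 118.6, 386.6, 161.5] 363.4 139.2 1117
scene block 0.91 [373.4, 158.0, 404.2, 192.3] 388.4 175.1 756
scene block 0.86 [316.6, 182.3, 377.3, 238.6] 348.0 210.7 1993
scene probe 0.42 [338.8, 194.7, 346.4, 208.2] 340.2 200.2 82
scene tube 0.62 [268.8, 269.7, 276.8, 294.2] 272.7 278.5 102
scene tube 0.58 [318.4, 182.3, 374.5, 237.9] 347.9 210.9 1893
scene tube 0.29 [253.3, 261.3, 305.0, 314.0] 280.5 287.7 1048
scene rack 0.96 [254.3, 262.6, 308.2, 315.0] 279.9 288.1 944
side {'vfov': 46.26321668825671, 'cx': 319.527766936627, 'cy': 198.72000203620283, 'origin': array([0.31202022, 1.11868782, 0.6716783 ]), 'attitude': array([-2.00214469,  0.02087339, -2.94271904])}
side block 0.88 [348.0, 172.3, 376.8, 200.9] 363.6 185.1 577
side block 0.76 [297.8, 148.9, 332.3, 188.2] 317.3 170.2 1004
side block 0.65 [316.0, 189.8, 367.5, 243.1] 342.8 217.8 2122
side probe 0.71 [286
[... 673 characters left out ...]
8 13084
{'time': 0.75, 'qpos': array([-1.46034945e-01,  3.41976178e-01,  1.52407615e+00,  2.69449024e-05,
        1.27539744e+00, -1.45961916e-01]), 'qvel': array([ 0.00061131,  0.00115702,  0.00219387,  0.00039683,  0.00209871,
       -0.00066602]), 'joint_efforts': array([ 5.55958923e-04, -4.31056559e+01, -2.44462645e+01,  7.17358757e-02,
        4.79570974e-02,  7.95679307e-05]), 'tool_pos': array([5.25028387e-01, 7.37380499e-06, 2.51761223e-01]), 'tool_rot': array([ 3.14144754e+00, -4.72294433e-06,  1.57071546e+00]), 'contact_force': array([-0.22612226,  0.30282709, -0.58202012]), 'torque': array([-0.01443688,  0.0259183 ,  0.01319173]), 'grip_force': 0.0, 'opening': 0.09188763051145789}
```

Run:
```python
import cv2,numpy as np
a=cv2.imread("pics/scene0.png")[90:350,220:440];b=cv2.imread("pics/side0.png")[110:370,240:460]
c=np.hstack([a,b]);c=cv2.resize(c,None,fx=1.8,fy=1.8,interpolation=3)
cv2.imwrite("pics/sc.png",c)
```

```text
(no output)
```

View pics/sc.png

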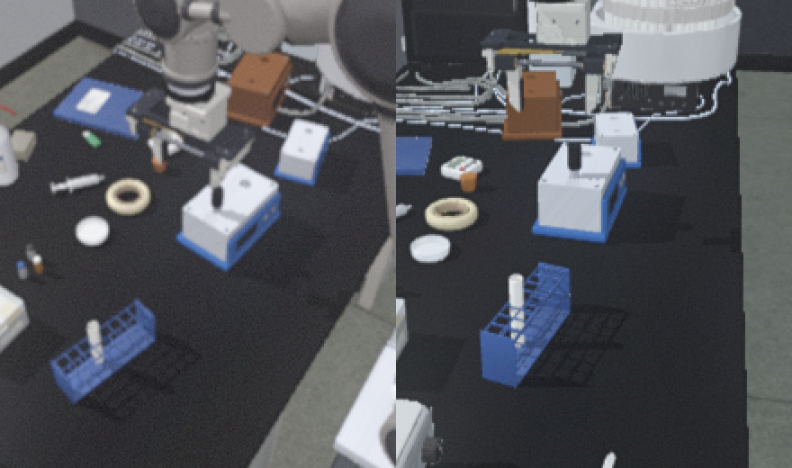

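View pics/wrist0.png

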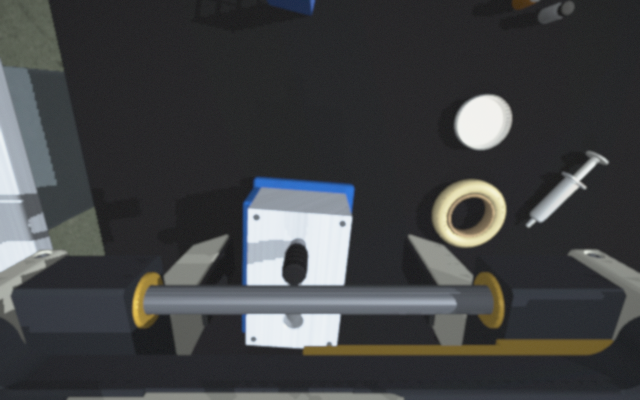

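The scene view shows the block at about (348,210), with the probe handle at (340,200), and the rack at about (280,288) with the white tube's top near (271,271). In the side view the tube top is near (306,266). The wrist view shows the block's top at about (298,280), with the probe at (295,262).

Run:
```python
from h import *
S,D,W=[camera_info(c) for c in("scene","side","wrist")]
print("tube top",tri([ray(S,272,272),ray(D,306.2,265)]), atz(S,272,272,.103),atz(D,306.2,265,.103))
# probe handle top: scene & side & wrist
print("probe top",tri([ray(S,340.5,197),ray(D,338.5,192)]),tri([ray(D,338.5,192),ray(W,297,251)]))
print("well (wrist)",atz(W,293,320,.093))
for p in[(256,217),(343,224),(333,345),(253,339)]: print(atz(W,*p,.093))
```

```text
tube top [0.52603132 0.25637089 0.0992623 ] [0.52117203 0.25882475 0.103     ] [0.52747881 0.25981775 0.103     ]
probe top [ 0.50442384 -0.05806747  0.14135094] [ 0.50470806 -0.03754688  0.15141684]
well (wrist) [ 0.49590235 -0.14969309  0.093     ]
[ 0.46295875 -0.03032852  0.093     ]
[ 0.54753639 -0.03776492  0.093     ]
[ 0.5396173  -0.18298671  0.093     ]
[ 0.45104771 -0.17471724  0.093     ]
```

Request:
send_rows([
  {"offset": [20,0,0],"yaw": 0},
  {"offset": [35,0,0],"yaw": 0},
  {"offset": [40,0,0],"yaw": 0},
  {"offset": [40,0,0],"yaw": 0},
  {"offset": [35,0,0],"yaw": 0},
  {"offset": [20,0,0],"yaw": 0},
  {"offset": [0,0,0],"yaw": 0},
  {"offset": [0,0,0],"yaw": 0},
  {"offset": [0,0,0],"yaw": 0},
], hand=0, squeeze=12)

```text
time: 1.65
tool_pos: [0.5251, 0.189, 0.2518]
tool_rot: [3.142, 0.0, 1.57]
contact_force: [0.4, 0.3, 0.0]
opening: 0.0917
grip_force: 0.0
```

Run:
```python
from h import *
print(status.observe()["tool_pos"])
W,im=snap("wrist","w1");print(W["origin"],W["attitude"])
for l in["tube","rack"]:
    for r in models.regions_of("wrist",l)[:3]:
        m=r["mask"];ys,xs=np.where(m);print(l,round(r["conf"],2),r["extent"],xs.mean().round(1),ys.mean().round(1),m.sum())
```

```text
[0.52511457 0.18899487 0.2517591 ]
[0.52341826 0.27190909 0.38529215] [ 2.83364282e+00  1.73966714e-04 -2.29080978e-03]
tube 0.89 [309.6, 100.2, 326.3, 121.0] 318.9 110.8 351
rack 0.89 [266.8, 16.5, 351.4, 205.3] 307.8 108.3 7805
```

View pics/w1.png

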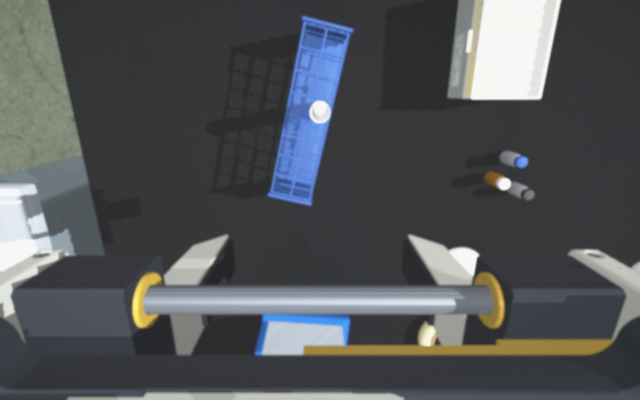

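The wrist view shows the white tube's top at (319,111) in the blue rack, whose long side leans about 0.2 rad clockwise.

Run:
```python
from h import *
W=camera_info("wrist");S=camera_info("scene");D=camera_info("side")
for z in(.095,.103): print(atz(W,319.5,111.3,z))
print(tri([ray(W,319.5,111.3),ray(D,306.2,265)]),tri([ray(W,319.5,111.3),ray(S,272,272)]))
print(atz(W,290.5,200,.07),atz(W,328,22,.07))
```

```text
[0.52485704 0.25784787 0.095     ]
[0.52482081 0.25823337 0.103     ]
[0.52626084 0.25857458 0.10243179] [0.52428251 0.25727513 0.09781193]
[0.49499284 0.16838658 0.07      ] [0.53252028 0.33225919 0.07      ]
```

Request:
send_rows([
  {"offset": [25,0,10],"yaw": 0},
  {"offset": [30,0,25],"yaw": 0},
  {"offset": [14,0,30],"yaw": 0},
  {"offset": [0,0,30],"yaw": 0},
  {"offset": [0,0,25],"yaw": 0},
  {"offset": [0,0,20],"yaw": 0},
  {"offset": [0,0,12],"yaw": 0},
  {"offset": [0,0,4],"yaw": 0},
  {"offset": [0,0,0],"yaw": 0},
  {"offset": [0,0,0],"yaw": 0},
  {"offset": [0,0,0],"yaw": 0},
])

```text
time: 2.9
tool_pos: [0.5257, 0.2592, 0.0969]
tool_rot: [3.14, -0.001, 1.571]
contact_force: [0.2, -0.5, 0.0]
opening: 0.0916
grip_force: 0.0
```

Run:
```python
from h import *
s=status.observe();print(s["tool_pos"],s["contact_force"])
W,im=snap("wrist","w2");print(W["origin"])
for r in models.regions_of("wrist","tube")[:3]: print(round(r["conf"],2),r["extent"])
c,d=proj(W,[.5248,.258,.103]),proj(W,s["tool_pos"]-[0,0,.006]);print(c,d)
a=im[150:400,150:490];b=snap("side","s2")[1][190:340,220:424]
o=np.hstack([a,cv2.resize(b,(340,250))]);cv2.imwrite("pics/w2c.png",o[:,:,::-1])
```

```text
[0.5256537  0.25916113 0.09687238] [ 0.23892389 -0.45280714  0.01384029]
[0.52362691 0.34193289 0.23055151]
0.61 [302.4, 204.1, 337.8, 286.2]
[320.25677726 287.98141493] [321.78323214 271.79619019]
```

View pics/w2c.png

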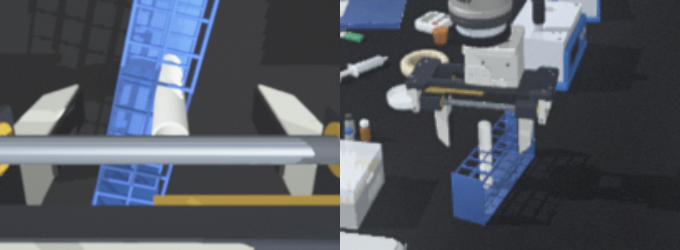

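The tube sits midway between the open fingers: at wrist column 320, with the fingers near 215 and 425.

Request:
send_rows([
  {"offset": [0,0,0],"yaw": 0},
  {"offset": [0,0,0],"yaw": 0},
  {"offset": [0,0,0],"yaw": 0},
  {"offset": [0,0,0],"yaw": 0},
  {"offset": [0,0,0],"yaw": 0},
  {"offset": [0,0,0],"yaw": 0},
  {"offset": [0,0,0],"yaw": 0},
  {"offset": [0,0,0],"yaw": 0},
], hand=1, squeeze=12)

```text
time: 3.85
tool_pos: [0.525, 0.259, 0.0957]
tool_rot: [3.142, -0.0, 1.571]
contact_force: [0.0, 0.6, 0.2]
opening: 0.032
grip_force: 0.0
```

Request:
send_rows([
  {"offset": [0,0,0],"yaw": 0},
  {"offset": [0,0,0],"yaw": 0},
  {"offset": [0,0,0],"yaw": 0},
  {"offset": [0,0,0],"yaw": 0},
  {"offset": [0,0,0],"yaw": 0},
])

```text
time: 4.35
tool_pos: [0.5256, 0.259, 0.096]
tool_rot: [3.14, -0.0, 1.571]
contact_force: [3.2, -0.4, 1.0]
opening: 0.017
grip_force: 12.0
```

Request:
send_rows([
  {"offset": [0,0,-4],"yaw": 0},
  {"offset": [0,0,-10],"yaw": 0},
  {"offset": [0,0,-18],"yaw": 0},
  {"offset": [0,0,-25],"yaw": 0},
  {"offset": [0,0,-28],"yaw": 0},
  {"offset": [0,0,-28],"yaw": 0},
  {"offset": [0,0,-25],"yaw": 0},
  {"offset": [0,0,-18],"yaw": 0},
  {"offset": [0,0,-10],"yaw": 0},
  {"offset": [0,0,-4],"yaw": 0},
])

```text
time: 5.35
tool_pos: [0.5247, 0.2592, 0.2665]
tool_rot: [3.141, -0.0, 1.571]
contact_force: [0.8, 0.3, -0.3]
opening: 0.017
grip_force: 12.0
```

Request:
send_rows([
  {"offset": [-10,0,0],"yaw": 0},
  {"offset": [-22,-2,0],"yaw": 0},
  {"offset": [-35,-3,0],"yaw": 0},
  {"offset": [-40,-4,0],"yaw": 0},
  {"offset": [-40,-4,0],"yaw": 0},
  {"offset": [-40,-4,0],"yaw": 0},
  {"offset": [-40,-4,0],"yaw": 0},
  {"offset": [-40,-4,0],"yaw": 0},
  {"offset": [-40,-4,0],"yaw": 0},
  {"offset": [-40,0,0],"yaw": 0},
  {"offset": [-40,0,0],"yaw": 0},
  {"offset": [-35,0,0],"yaw": 0},
  {"offset": [-22,0,0],"yaw": 0},
  {"offset": [-15,0,0],"yaw": 0},
  {"offset": [0,0,0],"yaw": 0},
  {"offset": [0,0,0],"yaw": 0},
  {"offset": [0,0,0],"yaw": 0},
])

```text
time: 7.05
tool_pos: [0.4959, -0.1988, 0.2656]
tool_rot: [-3.141, -0.001, 1.572]
contact_force: [-0.2, 0.3, -0.8]
opening: 0.017
grip_force: 12.0
```

Run:
```python
from h import *
s=status.observe();print(s["tool_pos"],s["tool_rot"],s["opening"],s["grip_force"])
W,im=snap("wrist","w3");print(W)
for l in("tube","probe","block"):
  for r in models.regions_of("wrist",l)[:3]: print(l,round(r["conf"],2),r["extent"])
cv2.imwrite("pics/w3c.png",cv2.resize(im[50:400,180:460],None,fx=1.7,fy=1.7,interpolation=3)[:,:,::-1])
```

```text
[ 0.49594966 -0.19876493  0.26558856] [-3.14126032e+00 -6.20508019e-04  1.57202785e+00] 0.01703325785150535 11.98638305068016
{'vfov': 63.60596403872976, 'cx': 317.9557929079955, 'cy': 196.93126449162716, 'origin': array([ 0.49412589, -0.11600165,  0.39925653]), 'attitude': array([ 2.83471867e+00,  4.83117222e-04, -1.36387769e-04])}
tube 0.59 [302.1, 204.6, 336.7, 283.3]
probe 0.84 [313.7, 0.0, 344.1, 35.4]
block 0.68 [262.7, 232.4, 337.8, 340.4]
block 0.67 [257.6, 0.0, 391.5, 172.1]
block 0.67 [467.0, 322.7, 487.9, 355.3]
```

View pics/w3c.png

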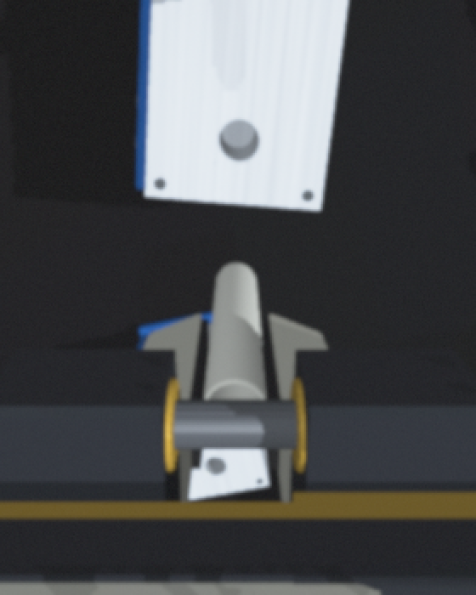

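The wrist view shows the well mouth at about (320.6,132), the block's near corner screws at (274,158) and (361,165), and the held tube's lower end at about (319,210).

Run:
```python
from h import *
s=status.observe();W=camera_info("wrist");im=cv2.imread("pics/w3.png")
g=cv2.cvtColor(im,6)
roi=g[110:155,300:342];m=(roi<cv2.threshold(roi,0,255,cv2.THRESH_OTSU)[0]).astype(np.uint8)
n,l,st,c=cv2.connectedComponentsWithStats(m);k=1+np.argmax(st[1:,4]);print(st[k],c[k])
co=max(cv2.findContours((l==k).astype(np.uint8),0,1)[0],key=len);e=cv2.fitEllipse(co);print(e)
u,v=e[0][0]+300,e[0][1]+110
print("well",atz(W,u,v,.093))
p=s["tool_pos"]
print("exp bottom ctr",proj(W,[p[0],p[1],.173]),proj(W,[p[0],p[1],.1815]))
th=np.linspace(0,6.28,60)
P=np.array([proj(W,[p[0]+.0085*np.cos(t),p[1]+.0085*np.sin(t),z]) for t in th for z in(.173,.1815)])
print("flat-bottom extents",P.min(0),P.max(0))
# image tube edges
for y in(208,215,225,240,255):
    r=g[y,290:350].astype(int);i=np.where(r>75)[0];print(y,290+i.min(),290+i.max())
print("col",g[196:220,319])
```

```text
[  9  11  24  24 442] [20.33257919 22.36651584]
((20.31405258178711, 22.355594635009766), (22.728679656982422, 23.03638458251953), 151.5765838623047)
well [ 0.49648916 -0.15010519  0.093     ]
exp bottom ctr [320.47740898 210.86035594] [320.56673273 214.90877431]
flat-bottom extents [308.80569058 200.05382417] [332.33978297 225.80592339]
208 310 328
215 307 331
225 305 332
240 290 349
255 290 349
col [ 39  35  36  38  35  38  41  61  96 130 150 155 156 155 156 156 157 157
 158 157 159 158 159 159]
```

Request:
send_rows([
  {"offset": [10,0,0],"yaw": 0},
  {"offset": [20,1,0],"yaw": 0},
  {"offset": [14,0,10],"yaw": 0},
  {"offset": [5,0,20],"yaw": 0},
  {"offset": [0,0,20],"yaw": 0},
  {"offset": [0,0,14],"yaw": 0},
  {"offset": [0,0,7],"yaw": 0},
  {"offset": [0,0,0],"yaw": 0},
  {"offset": [0,0,0],"yaw": 0},
  {"offset": [0,0,0],"yaw": 0},
])

```text
time: 8.25
tool_pos: [0.4974, -0.1511, 0.1955]
tool_rot: [3.14, 0.001, 1.571]
contact_force: [0.5, 0.5, -1.2]
opening: 0.0169
grip_force: 12.0
```

Run:
```python
from h import *
s=status.observe();print(s["tool_pos"],s["tool_rot"],s["opening"])
W,im=snap("wrist","w4");p=s["tool_pos"]
print(proj(W,[.4965,-.1501,.093]),proj(W,[p[0],p[1],p[2]-.0927]))
a=cv2.resize(im[170:310,240:400],None,fx=2.5,fy=2.5,interpolation=3)
b=snap("side","s4")[1][150:290,260:420];b=cv2.resize(b,None,fx=2.4,fy=2.5,interpolation=3)
cv2.imwrite("pics/w4c.png",np.hstack([a,b])[:,:,::-1])
```

```text
[ 0.49743042 -0.15107661  0.19549572] [3.14010437e+00 6.47921212e-04 1.57083351e+00] 0.016888931917310446
[319.02194314 205.30798181] [320.32802844 210.84737185]
```

View pics/w4c.png

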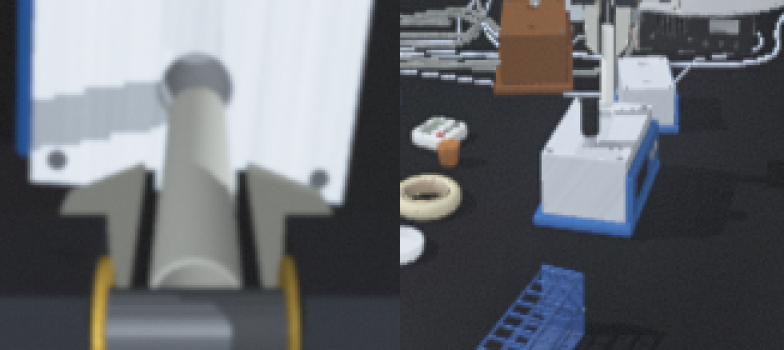

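The tube's lower end is at about (318,205..210) and the well mouth is centred at about (319.4,204.8). The tube is about 1 mm off in x and y, well within the fit, so I correct it and lower.

Request:
send_rows([
  {"offset": [1,1,0],"yaw": 0},
  {"offset": [0,0,3],"yaw": 0},
  {"offset": [0,0,5],"yaw": 0},
  {"offset": [0,0,5],"yaw": 0},
  {"offset": [0,0,5],"yaw": 0},
  {"offset": [0,0,5],"yaw": 0},
])

```text
time: 8.95
tool_pos: [0.4979, -0.1499, 0.1711]
tool_rot: [-3.141, -0.0, 1.571]
contact_force: [-0.2, -0.7, -0.2]
opening: 0.0168
grip_force: 12.0
```

Clean entry: no contact force, and the tube is about 14 mm in.

Request:
send_rows([
  {"offset": [0,0,6],"yaw": 0},
  {"offset": [0,0,8],"yaw": 0},
  {"offset": [0,0,8],"yaw": 0},
  {"offset": [0,0,8],"yaw": 0},
  {"offset": [0,0,6],"yaw": 0},
  {"offset": [0,0,4],"yaw": 0},
  {"offset": [0,0,2],"yaw": 0},
  {"offset": [0,0,0],"yaw": 0},
  {"offset": [0,0,0],"yaw": 0},
])

```text
time: 9.85
tool_pos: [0.4982, -0.1501, 0.13]
tool_rot: [3.141, 0.0, 1.571]
contact_force: [-0.2, 0.2, 0.2]
opening: 0.0169
grip_force: 12.0
```

Request:
send_rows([
  {"offset": [0,0,2],"yaw": 0},
  {"offset": [0,0,2],"yaw": 0},
  {"offset": [0,0,1],"yaw": 0},
  {"offset": [0,0,0],"yaw": 0},
  {"offset": [0,0,0],"yaw": 0},
])

```text
time: 10.35
tool_pos: [0.498, -0.15, 0.1247]
tool_rot: [3.141, 0.0, 1.571]
contact_force: [0.1, -0.1, -0.3]
opening: 0.0169
grip_force: 12.0
```

Request:
send_rows([
  {"offset": [0,0,1],"yaw": 0},
  {"offset": [0,0,0],"yaw": 0},
  {"offset": [0,0,0.5],"yaw": 0},
  {"offset": [0,0,0],"yaw": 0},
])

```text
time: 10.75
tool_pos: [0.4983, -0.1501, 0.1237]
tool_rot: [3.141, 0.0, 1.571]
contact_force: [-1.3, -0.2, 4.2]
opening: 0.0171
grip_force: 12.0
```

Request:
send_rows([
  {"offset": [0,0,0],"yaw": 0},
  {"offset": [0,0,0],"yaw": 0},
  {"offset": [0,0,0],"yaw": 0},
  {"offset": [0,0,0],"yaw": 0},
  {"offset": [0,0,0],"yaw": 0},
  {"offset": [0,0,0],"yaw": 0},
], hand=0)

```text
time: 11.35
tool_pos: [0.498, -0.15, 0.1232]
tool_rot: [3.142, -0.0, 1.571]
contact_force: [0.5, -0.2, 0.0]
opening: 0.0603
grip_force: 0.0
```

Request:
send_rows([
  {"offset": [0,0,-3],"yaw": 0},
  {"offset": [0,0,-8],"yaw": 0},
  {"offset": [0,0,-15],"yaw": 0},
  {"offset": [0,0,-25],"yaw": 0},
  {"offset": [0,0,-25],"yaw": 0},
  {"offset": [0,0,-25],"yaw": 0},
  {"offset": [10,0,-15],"yaw": 0},
  {"offset": [5,0,-4],"yaw": 0},
  {"offset": [0,0,0],"yaw": 0},
  {"offset": [0,0,0],"yaw": 0},
])

```text
time: 12.35
tool_pos: [0.4977, -0.1348, 0.2425]
tool_rot: [-3.14, -0.0, 1.571]
contact_force: [0.2, -0.0, 0.2]
opening: 0.0921
grip_force: 0.0
```

Run:
```python
from h import *
s=status.observe();print(s["tool_pos"],s["tool_rot"],s["opening"])
W,im=snap("wrist","w5");print(W["origin"])
for c in("wrist","side","scene"):
  ci,i2=(W,im) if c=="wrist" else snap(c,c+"5")
  for l in("probe","tube"):
   for r in models.regions_of(c,l)[:2]: print(c,l,round(r["conf"],2),r["extent"])
a=cv2.resize(im[60:400,180:460],None,fx=1.4,fy=1.4,interpolation=3)
b=cv2.imread("pics/side5.png")[150:269,280:420][:,:,::-1];b=cv2.resize(b,(400,476),interpolation=3)
cv2.imwrite("pics/w5c.png",np.hstack([a,b])[:,:,::-1])
```

```text
[ 0.49765955 -0.13482961  0.24253056] [-3.14047072e+00 -3.57349339e-04  1.57121149e+00] 0.09212717933328846
[ 0.49599132 -0.05203213  0.37618863]
wrist probe 0.62 [315.7, 89.7, 342.7, 120.8]
wrist tube 0.87 [307.6, 191.6, 330.4, 229.0]
scene tube 0.49 [354.5, 183.8, 359.7, 196.6]
scene tube 0.34 [318.5, 179.7, 376.3, 241.9]
```

View pics/w5c.png

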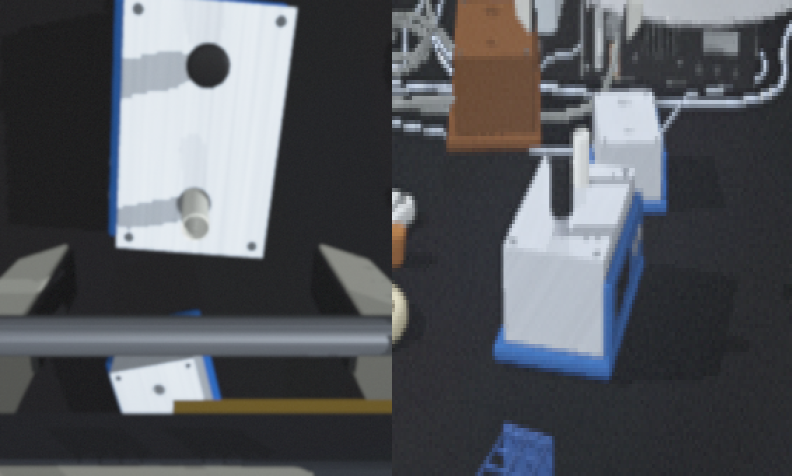

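The tube stands upright in the well, released. The probe's handle top is at about (329,106) in the wrist view.

Run:
```python
from h import *
W=camera_info("wrist");g=cv2.cvtColor(cv2.imread("pics/w5.png"),6)
r=g[80:135,305:355];m=(r<70).astype(np.uint8);co=max(cv2.findContours(m,0,1)[0],key=len);x,y,w,h=cv2.boundingRect(co);print(x+305,y+80,w,h)
(cx,cy),rad=cv2.minEnclosingCircle(co);print(cx+305,cy+80,rad)
print(atz(W,cx+305,cy+80,.149), atz(W,cx+305,cy+80,.145),status.observe()["tool_pos"])
print("screws mid",[atz(W,180+a/1.4,60+b/1.4,.093) for a,b in((138,8),(281,21),(129,238),(252,246))])
```

```text
314 92 28 30
328.19149017333984 106.4255313873291 14.919909477233887
[ 0.50311506 -0.05993541  0.149     ] [ 0.50323557 -0.06007085  0.145     ] [ 0.49798259 -0.13506635  0.24302808]
screws mid [array([ 0.46399225, -0.02971914,  0.093     ]), array([ 0.54786828, -0.03695586,  0.093     ]), array([ 0.45226132, -0.17530402,  0.093     ]), array([ 0.53628309, -0.18136095,  0.093     ])]
```

Request:
send_rows([
  {"offset": [15,2,0],"yaw": 0},
  {"offset": [25,2,0],"yaw": 0},
  {"offset": [22,2,0],"yaw": 0},
  {"offset": [13,0,0],"yaw": 0},
  {"offset": [0,0,10],"yaw": 0},
  {"offset": [0,0,20],"yaw": 0},
  {"offset": [0,0,25],"yaw": 0},
  {"offset": [0,0,25],"yaw": 0},
  {"offset": [0,0,16],"yaw": 0},
  {"offset": [0,0,8],"yaw": 0},
  {"offset": [0,0,3],"yaw": 0},
  {"offset": [0,0,0],"yaw": 0},
  {"offset": [0,0,0],"yaw": 0},
])

```text
time: 14.1
tool_pos: [0.5045, -0.0602, 0.1369]
tool_rot: [3.14, 0.0, 1.571]
contact_force: [-0.1, -0.1, 0.4]
opening: 0.0919
grip_force: 0.0
```

Request:
send_rows([
  {"offset": [0,0,0],"yaw": 0},
  {"offset": [0,0,0],"yaw": 0},
  {"offset": [0,0,0],"yaw": 0},
  {"offset": [0,0,0],"yaw": 0},
  {"offset": [0,0,0],"yaw": 0},
  {"offset": [0,0,0],"yaw": 0},
  {"offset": [0,0,0],"yaw": 0},
  {"offset": [0,0,0],"yaw": 0},
  {"offset": [0,0,0],"yaw": 0},
  {"offset": [0,0,0],"yaw": 0},
  {"offset": [0,0,0],"yaw": 0},
  {"offset": [0,0,0],"yaw": 0},
  {"offset": [0,0,0],"yaw": 0},
  {"offset": [0,0,0],"yaw": 0},
], hand=1, squeeze=20)

```text
time: 15.5
tool_pos: [0.5041, -0.06, 0.1362]
tool_rot: [3.141, 0.0, 1.571]
contact_force: [1.9, 0.4, -0.6]
opening: 0.0217
grip_force: 20.0
```

Request:
send_rows([
  {"offset": [0,0.3,0],"yaw": 0},
  {"offset": [0,0,0],"yaw": 0},
  {"offset": [0,0,-1],"yaw": 0},
  {"offset": [0,0,-2],"yaw": 0},
  {"offset": [0,0,-3],"yaw": 0},
], squeeze=30)

```text
time: 16.0
tool_pos: [0.5041, -0.0599, 0.1422]
tool_rot: [-3.141, -0.0, 1.571]
contact_force: [-0.2, -0.2, -2.0]
opening: 0.0216
grip_force: 30.0
```

Request:
send_rows([
  {"offset": [0,0,-3],"yaw": 0},
  {"offset": [0,0,-4],"yaw": 0},
  {"offset": [0,0,-4],"yaw": 0},
  {"offset": [0,0,-4],"yaw": 0},
  {"offset": [0,0,-4],"yaw": 0},
  {"offset": [0,0,-4],"yaw": 0},
  {"offset": [0,0,-3],"yaw": 0},
  {"offset": [0,0,-3],"yaw": 0},
  {"offset": [0,0,-2],"yaw": 0},
  {"offset": [0,0,0],"yaw": 0},
  {"offset": [0,0,0],"yaw": 0},
  {"offset": [0,0,0],"yaw": 0},
])

```text
time: 17.2
tool_pos: [0.5042, -0.0599, 0.1731]
tool_rot: [-3.141, -0.0, 1.571]
contact_force: [0.3, -0.6, -2.1]
opening: 0.0215
grip_force: 30.0
```

Run:
```python
from h import *
s=status.observe();print(s["tool_pos"],s["contact_force"],s["grip_force"])
A,a=snap("scene","scene6");B,b=snap("side","side6");W,w=snap("wrist","w6")
print([proj(B,[.504,-.0605,z]).round(1) for z in(.093,.101,.107,.146)])
o=np.hstack([cv2.resize(i,(400,480),interpolation=3) for i in(a[160:232,310:370],b[170:242,310:370])])
cv2.imwrite("pics/c6.png",o[:,:,::-1])
hs=cv2.cvtColor(b,cv2.COLOR_RGB2HSV)[180:235,325:350];m=(((hs[...,0]<10)|(hs[...,0]>170))&(hs[...,1]>110));ys,xs=np.where(m);print("red side",len(ys),ys.min()+180 if len(ys) else 0,ys.max()+180 if len(ys) else 0)
```

```text
[ 0.5042034  -0.05994614  0.17305233] [ 0.25670654 -0.57212217 -2.13977932] 29.990939497947693
[array([339.6, 207.7]), array([339.6, 205.2]), array([339.6, 203.3]), array([339.5, 190.6])]
red side 7 205 206
```

View pics/c6.png

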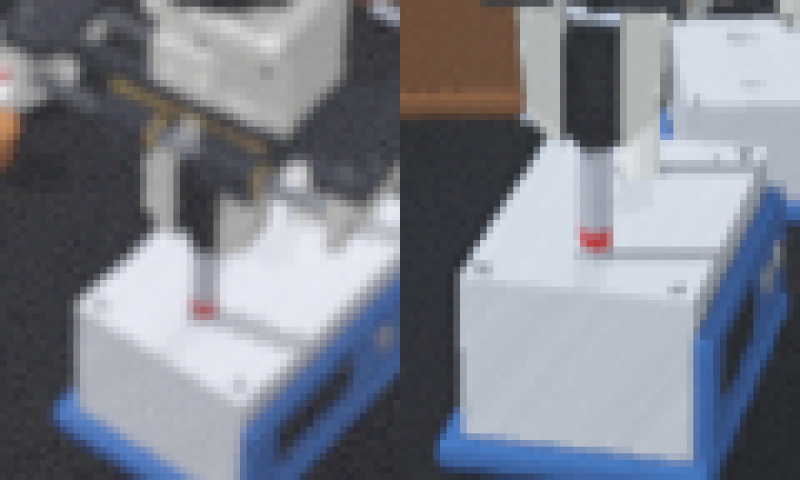

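The red band is fully visible at the bottom of the rod (side view, rows 204–208) and no green shows. I raise 2 mm to the middle of the window and check the profile.

Request:
send_rows([
  {"offset": [0,0,-1],"yaw": 0},
  {"offset": [0,0,-1],"yaw": 0},
  {"offset": [0,0,0],"yaw": 0},
  {"offset": [0,0,0],"yaw": 0},
  {"offset": [0,0,0],"yaw": 0},
])

```text
time: 17.85
tool_pos: [0.5043, -0.06, 0.1753]
tool_rot: [3.141, 0.0, 1.571]
contact_force: [1.2, -0.4, -2.5]
opening: 0.0214
grip_force: 30.0
```

Run:
```python
from h import *
s=status.observe();print(s["tool_pos"],s["contact_force"],s["grip_force"])
B=camera_info("side");b=np.mean([read_camera("side").astype(float) for _ in range(4)],0)
for y in range(188,213): print(y,b[y,338:341].mean(0).round().astype(int))
t=camera_info("side")["origin"];d=(t-np.array([.504,-.0605,0]))[:2];d=d/np.linalg.norm(d)
f=lambda z,r:proj(B,[.504+r*d[0],-.0605+r*d[1],z])[1].round(1)
print("handle bottom",f(.146,.011),"red",f(.108,.007),f(.100,.007),"mouth",f(.093,.007),f(.093,.0075))
```

```text
[ 0.50432351 -0.05995917  0.17525571] [ 1.19684954 -0.35796753 -2.52713516] 29.990961849689484
188 [50 51 57]
189 [51 53 57]
190 [47 49 54]
191 [72 76 84]
192 [140 147 159]
193 [153 160 172]
194 [158 165 178]
195 [160 167 180]
196 [160 167 180]
197 [160 167 180]
198 [160 167 180]
199 [160 167 179]
200 [159 166 179]
201 [159 167 180]
202 [160 168 181]
203 [161 166 179]
204 [178 108 117]
205 [182  63  65]
206 [176  98 104]
207 [163 156 168]
208 [162 170 183]
209 [191 199 210]
210 [201 209 220]
211 [202 210 221]
212 [202 210 221]
handle bottom 192.2 red 204.0 206.6 mouth 208.8 208.9
```

The red band spans rows 204–206.6, with plain steel below it down to the mouth at 208.9. That puts the red edge about 7 mm out, mid-window, with green still hidden.

```bash
python3 -c "
from cell import ticket; print(ticket.hand_in())"
```

```text
the job is handed in; nothing more can be done
None
```

The job is handed in: the white tube stands on the floor of the block's well, released, and the probe is drawn straight up about 39 mm and still held in the gripper, with the red band fully out (lower edge about 7 mm above the bore) and no green showing.

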